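Set a sink's filler valve two turns open for a flow test and stay on the handle

ROBOT

A 6-joint arm with a two-finger parallel gripper is mounted at the origin on the work surface. World frame = base frame: x ahead of the robot, y to its left, z up, the work surface at z = 0. Lengths are in m, angles in rad, forces in N, time in s.
With the tool pointing down it reaches from about 0.15 to 0.775 m from the base axis. Payload 6.1 kg.
Tool frame: the origin (TCP) lies between the finger pads, 19 mm behind the fingertips; this is the grasp point; z points along the fingers, y is the line along which they close (so a half turn about z gives the same grasp; the last joint's range is limited). The gripper opens to 85 mm and grips with 20 to 120 N. Pads are 22 mm wide; open, the fingers measure 114 mm over their backs; the gripper's body (76 mm by 85 mm) begins 54 mm behind the grasp point. The pads swing forward as they close: fully open they stand 13 mm farther back than shut.
Start: joints at [1.129, 0.126, -0.04, 1.405, 0, 1.571], TCP at [0.224, 0.475, 0.25] pointing down, gripper open.
Joint ranges: [-2.72, 2.72], [-0.95, 1.95], [-1.27, 1.35], [-1.78, 2.02], [-1.46, 1.47], [-3.14, 3.14]. Speed limits (rad/s): [2.39, 2.39, 3.01, 3.14, 3.14, 3.14].

INTERFACE

Orientations are given as [roll, pitch, yaw] about the fixed x, y, z axes, in that order (R = Rz(yaw) Ry(pitch) Rx(roll)).
In Python, from rig import bot gives the robot as it stands.
- The arm moves only by the shell command python3 -m crank 'ROWS' [FORCE]. ROWS is text: rows parted by semicolons, each of 7 numbers parted by spaces: the shift along the tool's x, y, z scaled (see below), then the turn, a rotation vector about the tool's x, y, z scaled (see below), then the opening, from -1 (shut) to 1 (fully open). In form: dx dy dz rx ry rz hand; .... A call has 1 to 12 rows; each row is the pose to reach, as a shift and turn from the pose commanded when the call began, along the tool's axes at that moment; what a row does not reach only later rows make up. The controller multiplies each number of a shift by 300 mm and each number of a turn by 90 degrees. A row lasts 1/10 s, in which the tool goes at most 50 mm and 8.59 degrees, less where a joint would pass 70% of its speed; a pose out of reach is approached as far as the arm can. A call with a number of a shift or a turn outside -1 to 1 is refused whole. A call with a gripper value outside its range is refused whole. The fingers move at their own pace and stop on an object; FORCE is the grip in N (left out, the last holds). Time passes only in rows, so rows that repeat a pose let the fingers close. It gives the time, the measured TCP pose, the force, the opening and the grip force at its end, in the units of the state.
- bot.get_obs(): the state, without advancing time (a new reading comes with each control period).
- bot.capture(name): name is "scene" or "top" or "wrist"; returns (picture, depth): 384x512x3 uint8, red, green, blue; 384x512 float32, m along the optical axis (not along the pixel's ray), 0 where there is no reading.
- bot.get_calibration(name): a dict with "camera_matrix" (3x3 intrinsics, pixels), "T" (4x4, takes a point from camera to world coordinates); the wrist camera has in their place "hand_eye" (4x4, takes a point from camera to tool coordinates, whose origin is the TCP and whose axes are the flange's). Camera axes: x right, y down, z forward; pixel columns grow to the right and rows downward; lengths in m; the calibration is good to about 2 mm. A picture is of the moment at which its call begins: read the wrist's pose just before it. get_calibration takes no time and is no camera call.
- bot.close_job(): hands the job in; it is judged then, once.
The state is a dict: "time": time; "qpos": joint angles; "qd": joint speeds; "tau": joint torques, N m; "ee_pos": TCP position; "tcp_rot": TCP orientation; "contact_force": force on the tool from outside, world axes, zero at the start; "ft_torque": the same for the moment, N m; "opening": opening from 0.0 (shut) to 1.0 (fully open); "grip_force": force on a finger pad.
Only numpy, scipy, OpenCV 4.12 (cv2) and the standard library are available. Lean on these libraries where they do the work, as an engineer would, in place of code of your own. Each camera call takes 0.05 s, during which the arm holds its last target. There are 200 camera calls.

TASK

We are about to time how fast this sink's filler spout fills the saucepan; the water is still off at the main. First slide the saucepan along the drainer, without lifting it, until the green mark in the middle of its floor is straight below the spout's mouth, and let go of it. Then take the black handle on the valve's red handwheel, turn the wheel clockwise until it comes up against its stop, open it exactly two full turns from there, and finish with the handle still gripped at that setting, ready to shut it (end there, without letting go); leave the crockery and everything else where it stands.

Things in the scene. Friction and masses are not known exactly. Their poses are not given: they have to be found in the camera images.
- pan: Steel saucepan, 150 mm across, 80 mm high, walls 3 mm, about 0.7 kg, standing on the flat steel drainer (z = 0), open at the top, with one straight handle towards its own -x. Origin: centre of its underside; z up. The handle is a level black bar 20 mm wide and 16 mm thick, its top 68 mm above the drainer, from 95 to 225 mm from the pan's axis, with free space beneath.
- pan_grip (a point): Middle of the black bar of the saucepan's handle: 150 mm from the pan's axis along its own -x, 60 mm above its underside. Axes as the pan's.
- pan_mark (a point): The green mark, a disc 24 mm across, in the middle of the saucepan's floor, 6 mm above its underside, on the pan's axis.
- spout_tip (a point): Centre of the mouth of the chrome swan-neck spout, fixed, 215 mm above the drainer, pointing straight down, 25 mm across. The spout comes over from an upright pipe about 150 mm away on the side away from the robot, 350 mm high at the top of the bend.
- fill_station: The fixed fitting that carries valve and spout. Origin: on the deck, on the valve's axis. In its frame the spout's mouth is at (50, 270, 215) mm, the foot of the 20 mm thick upright pipe at (200, 250) mm; a low pipe (centre 45 mm high, 20 mm thick) runs straight from the valve to that foot.
- wheel_hub (a point): Centre of the red handwheel on the valve's upright axis, 116 mm above the deck (fixed). The wheel is level, 124 mm across, three spokes, its rim and handle boss top out at 119 mm. Brass angle valve below.
- valve_wheel (a joint): Angle of the handwheel, rad: 0 = shut, against a solid stop; grows as the valve is opened, which is counterclockwise seen from above; one turn is 6.283. It starts somewhere between 0.25 and 1.1 turns open. It can be opened 5 turns. It turns stiffly (about 2.5 N at the handle) and stays where it is left; it does not rise or sink.
- crank_handle: Black upright revolving handle on the handwheel, 50 mm from the wheel's axis, 64 mm long, 21 mm thick between 22 and 56 mm from its foot. It spins freely about its own upright axis, so a gripper can hold it and carry it round without turning. Origin: its foot, 120 mm above the deck; z up (its x and y turn as it spins).
- handle_grip (a point): Point on the axis of the black handle 39 mm above its foot (159 mm above the deck), where to grip it.
- mug_yellow: Yellow mug, 82 mm across, 92 mm high, standing near the valve; leave alone. Origin: centre of its underside.
- mug_orange: Orange mug, 82 mm across, 92 mm high, standing near the valve; leave alone. Origin: centre of its underside.
- detergent: Green bottle of washing-up liquid, 62 mm across, 190 mm high, beyond the saucepan; leave alone. Origin: centre of its underside.
- dish_brush: Wooden dish brush with white bristles, 230 mm long, lying along x at the left end of the drainer; leave alone. Origin under the middle of its handle.
- mug_sink: Yellow mug standing in the sunk bowl on the right (floor 170 mm below the deck); leave alone. Origin: centre of its underside.
- plate_blue: Blue plate, 210 mm across, lying in the sunk bowl; leave alone. Origin: centre of its underside.

How it is judged:
By the outcome, as a careful person would: the job done as asked, in the order asked, and still so for the second after the job is handed in, while the arm keeps its last pose, push and grip.
It also fails if it takes over 70 s, if anything falls off the work surface, if the arm or the gripper's body presses on something with over 40 N, if the wrist force passes 120 N, or if a joint passes its speed limit or range.

## Working session

There is one attempt and no reset: what is moved stays moved. The work goes in short steps, Python scripts to look and compute and a shell command to move; the robot and the scene stay as the last step left them, time stands still between calls to the robot, and variables do not carry over. Pictures are saved under pics/ and viewed, at most 10 in all, crops included, and the job is handed in when it is done.

```bash
mkdir -p pics; cat > h.py <<'E'
import numpy as np, cv2
from rig import bot
from scipy.spatial.transform import Rotation as R
def cap(n):
    o=bot.get_obs(); p,d=bot.capture(n); c=bot.get_calibration(n); K=np.array(c["camera_matrix"])
    if "T" in c: T=np.array(c["T"])
    else:
        W=np.eye(4); W[:3,:3]=R.from_euler("xyz",o["tcp_rot"]).as_matrix() if np.size(o["tcp_rot"])==3 else np.array(o["tcp_rot"]); W[:3,3]=o["ee_pos"]; T=W@np.array(c["hand_eye"])
    return p,d,K,T
def ray(u,v,K,T):
    return T[:3,3],T[:3,:3]@np.linalg.inv(K)@np.array([u,v,1.])
def onz(u,v,K,T,z):
    o,r=ray(u,v,K,T); return o+r*(z-o[2])/r[2]
def pt(u,v,d,K,T):
    o,r=ray(u,v,K,T); return o+r*d
def cloud(d,K,T):
    v,u=np.mgrid[:d.shape[0],:d.shape[1]]
    r=np.stack([u,v,np.ones_like(u)],-1)@np.linalg.inv(K).T@T[:3,:3].T
    return T[:3,3]+r*d[...,None]
def save(n,p): cv2.imwrite("pics/"+n+".png",cv2.cvtColor(p,cv2.COLOR_RGB2BGR))
E
python3 - <<'E'
from h import *
print(bot.get_obs())
for n in("scene","top"):
    p,d,K,T=cap(n); save(n+"0",p); np.savez(n+"0",p=p,d=d,K=K,T=T); print(n,K.tolist(),T.round(3).tolist(),(d>0).mean())
E
```

```text
{'time': 0.0, 'qpos': array([ 1.12893327e+00,  1.26364730e-01, -4.05933882e-02,  1.40535279e+00,
        6.75100509e-06,  1.57079261e+00]), 'qd': array([-0.00045029,  0.00045391,  0.00220765, -0.000482  ,  0.00090659,
        0.00188482]), 'tau': array([ 1.79274571e-04, -4.35918581e+01,  3.52922130e+01,  1.75088336e-02,
        6.90543175e-05, -1.66328732e-05]), 'ee_pos': array([0.22434978, 0.47425815, 0.24924312]), 'tcp_rot': array([-3.14007807e+00, -6.75662795e-06,  2.69973331e+00]), 'contact_force': array([ 0.03657854,  0.87878818, -0.07917039]), 'ft_torque': array([-0.02962067,  0.00346925,  0.03702637]), 'grip_force': 0.0, 'opening': 0.9997354900478616}
scene [[381.3237660739588, 0.0, 258.6499545820181], [0.0, 381.3237660739588, 189.08587049666286], [0.0, 0.0, 1.0]] [[0.083, 0.736, -0.672, 1.48], [0.996, -0.071, 0.044, -0.021], [-0.015, -0.673, -0.739, 1.029], [0.0, 0.0, 0.0, 1.0]] 0.9959716796875
top [[360.0148944130107, 0.0, 252.69285935487673], [0.0, 360.0148944130107, 185.2306258631959], [0.0, 0.0, 1.0]] [[0.013, -0.992, 0.124, 0.423], [-1.0, -0.013, 0.007, 0.012], [-0.005, -0.124, -0.992, 1.393], [0.0, 0.0, 0.0, 1.0]] 0.99609375
```

View pics/top0.png

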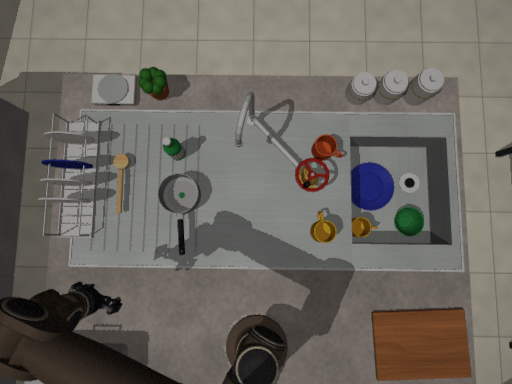

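View pics/scene0.png

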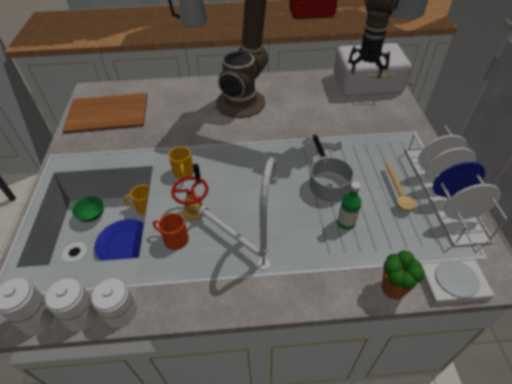

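```bash
python3 - <<'E'
from h import *
D={}
for n in("top","scene"):
    z=np.load(n+"0.npz"); p,d,K,T=[z[k] for k in"pdKT"]; X=cloud(d,K,T); D[n]=(p,d,K,T,X)
    hsv=cv2.cvtColor(p,cv2.COLOR_RGB2HSV); H,S,V=[hsv[...,i].astype(int) for i in range(3)]
    # wheel
    m=((H<5)|(H>174))&(S>180)&(V>60)&(X[...,2]>.08)&(X[...,2]<.15)&(X[...,0]<.9)
    c=X[m]; (q,cnt)=(c,len(c)); hull=cv2.convexHull(np.argwhere(m)[:,::-1].astype(np.float32)); (u,v),ax,_=cv2.fitEllipse(hull)
    print(n,"wheel",cnt,(u,v),ax,onz(u,v,K,T,.116).round(4),np.median(c,0).round(4))
    g=(H>60)&(H<90)&(S>80)&(X[...,2]>-.01)&(X[...,2]<.03)&(X[...,0]<.9)
    nn,l,st,ce=cv2.connectedComponentsWithStats(g.astype(np.uint8))
    for i in range(1,nn):
        if st[i,4]>4: print(" green",st[i,4],ce[i],onz(*ce[i],K,T,.006).round(4),np.median(X[l==i],0).round(4))
    b=(V<45)&(X[...,2]>.04)&(X[...,2]<.2)&(X[...,0]>.2)&(X[...,0]<.75)
    nn,l,st,ce=cv2.connectedComponentsWithStats(b.astype(np.uint8))
    for i in range(1,nn):
        if st[i,4]>8: print(" black",st[i],ce[i].round(1),np.median(X[l==i],0).round(4),X[l==i].max(0).round(3),X[l==i].min(0).round(3))
    # spout / tall grey
    t=(X[...,2]>.16)&(X[...,2]<.4)&(X[...,0]>.35)&(X[...,0]<.8)&(abs(X[...,1])<.3)
    c=X[t]; o=np.argsort(c[:,0]);print(" spout",len(c)); print(c[o][::max(1,len(c)//25)].round(3).tolist())
E
```

```text
top wheel 303 (311.8177185058594, 174.2549285888672) (32.17292785644531, 32.9581184387207) [ 0.6248 -0.1904  0.116 ] [ 0.6264 -0.1902  0.1157]
 green 26 [181.34615385 194.65384615] [0.5558 0.2978 0.006 ] [0.5546 0.2982 0.0056]
 black [176 146   5   8  10] [178.7 149.7] [0.7113 0.2917 0.105 ] [0.725 0.302 0.11 ] [0.698 0.289 0.1  ]
 black [303 181   7   7  34] [306. 184.] [ 0.5809 -0.1604  0.1793] [ 0.605 -0.153  0.186] [ 0.572 -0.171  0.054]
 black [159 193   4  11  14] [160.1 197.1] [0.5438 0.3684 0.05  ] [0.557 0.371 0.064] [0.52  0.362 0.042]
 black [178 219   7  36 179] [180.9 237.2] [0.3946 0.2815 0.0664] [0.46  0.294 0.073] [0.333 0.267 0.053]
 spout 315
[[0.572, -0.161, 0.172], [0.578, -0.157, 0.179], [0.585, -0.154, 0.178], [0.7, 0.064, 0.238], [0.702, 0.066, 0.257], [0.703, 0.065, 0.277], [0.705, 0.079, 0.269], [0.709, 0.074, 0.294], [0.712, 0.074, 0.303], [0.716, 0.07, 0.314], [0.719, 0.073, 0.313], [0.724, 0.073, 0.319], [0.728, 0.064, 0.326], [0.732, 0.06, 0.334], [0.737, 0.055, 0.33], [0.742, 0.07, 0.331], [0.747, 0.067, 0.336], [0.752, 0.06, 0.342], [0.756, 0.057, 0.347
[... 549 characters left out ...]
 [ 0.5944 -0.1631  0.1647] [ 0.598 -0.157  0.185] [ 0.587 -0.17   0.128]
 spout 261
[[0.58, -0.159, 0.18], [0.588, -0.155, 0.178], [0.591, -0.172, 0.174], [0.593, -0.157, 0.166], [0.596, -0.168, 0.178], [0.716, 0.08, 0.236], [0.72, 0.077, 0.257], [0.722, 0.068, 0.259], [0.722, 0.065, 0.256], [0.723, 0.065, 0.232], [0.724, 0.074, 0.236], [0.724, 0.074, 0.241], [0.725, 0.074, 0.233], [0.726, 0.071, 0.222], [0.727, 0.071, 0.219], [0.733, 0.072, 0.301], [0.746, 0.07, 0.321], [0.755, 0.063, 0.341], [0.763, 0.065, 0.338], [0.767, 0.062, 0.342], [0.774, 0.059, 0.345], [0.78, 0.056, 0.348], [0.784, 0.042, 0.35], [0.789, 0.049, 0.35], [0.792, 0.054, 0.346], [0.797, 0.056, 0.339], [0.8, 0.051, 0.346]]
```

```bash
cat >> h.py <<'E'
def go(x,y,z,yaw=None):
    "print row numbers to reach a tool-down pose from the present one"
    o=bot.get_obs(); M=R.from_euler("xyz",o["tcp_rot"])
    yaw=o["tcp_rot"][2] if yaw is None else yaw
    s=M.inv().apply(np.array([x,y,z])-o["ee_pos"])/.3
    t=(M.inv()*R.from_euler("xyz",[np.pi,0,yaw])).as_rotvec()/(np.pi/2)
    print("shift",s.round(4),"turn",t.round(4),"pos",o["ee_pos"].round(4),"rot",o["tcp_rot"].round(3),"t",round(o["time"],2))
E
python3 - <<'E'
from h import *
go(.402,.281,.2,.10); print(bot.get_calibration("wrist"))
E
```

```text
shift [-0.8109 -0.329   0.1648] turn [-3.0000e-04  1.2000e-03  1.6551e+00] pos [0.2243 0.4743 0.2493] rot [-3.14  0.    2.7 ] t 0.1
{'camera_matrix': array([[279.04117018,   0.        , 254.44287189],
       [  0.        , 279.04117018, 187.17774501],
       [  0.        ,   0.        ,   1.        ]]), 'hand_eye': array([[-1.01856904e-04, -9.55708269e-01, -2.94315637e-01,
         7.50346855e-02],
       [ 9.99999937e-01, -1.97559192e-04,  2.95438110e-04,
        -7.21202180e-04],
       [-3.40497404e-04, -2.94315589e-01,  9.55708229e-01,
        -1.24688629e-01],
       [ 0.00000000e+00,  0.00000000e+00,  0.00000000e+00,
         1.00000000e+00]])}
```

```bash
r="-0.811 -0.329 0.0 0 0 0.83 1"; python3 -m crank '-0.811 -0.329 0 0 0 0.83 1;-0.811 -0.329 0 0 0 0.83 1;-0.811 -0.329 0 0 0 0.83 1;-0.811 -0.329 0 0 0 0.83 1;-0.811 -0.329 0 0 0 0.83 1;-0.811 -0.329 0 0 0 0.83 1;-0.811 -0.329 0 0 0 0.83 1;-0.811 -0.329 0 0 0 0.83 1;-0.811 -0.329 0 0 0 0.83 1;-0.811 -0.329 0 0 0 0.83 1'
python3 -m crank '0 0 0 0 0 0.825 1;0 0 0 0 0 0.825 1;0 0 0 0 0 0.825 1;0 0 0 0 0 0.825 1;0 0 0 0 0 0.825 1;0 0 0 0 0 0.825 1;0 0 0 0 0 0.825 1;0 0 0 0 0 0.825 1;0 0 0 0 0 0.825 1;0 0 0 0 0 0.825 1'
python3 - <<'E'
from h import *
p,d,K,T=cap("wrist"); save("w0",p); np.savez("w0",p=p,d=d,K=K,T=T)
go(.402,.281,.2,.10)
hsv=cv2.cvtColor(p,cv2.COLOR_RGB2HSV); H,S,V=[hsv[...,i].astype(int) for i in range(3)]; X=cloud(d,K,T)
g=(H>50)&(H<95)&(S>80)
nn,l,st,ce=cv2.connectedComponentsWithStats(g.astype(np.uint8))
for i in range(1,nn):
    if st[i,4]>20: print("green",st[i],ce[i],onz(*ce[i],K,T,.006).round(4),np.median(X[l==i],0).round(4))
E
```

```text
time: 1.1
ee_pos: [0.4021, 0.2811, 0.2496]
tcp_rot: [-3.141, 0.001, 1.396]
contact_force: [0.3, -0.8, -0.9]
opening: 1.002
grip_force: 0.0
time: 2.1
ee_pos: [0.4407, 0.1696, 0.2496]
tcp_rot: [-3.04, 0.011, 0.312]
contact_force: [0.5, 0.1, -0.1]
opening: 0.998
grip_force: 0.0
shift [-0.0067 -0.3817  0.2049] turn [-0.0624  0.0134  0.1322] pos [0.4409 0.1674 0.2498] rot [-3.042  0.011  0.308] t 2.15
green [195  23  19  22 339] [204.00294985  33.36283186] [0.5574 0.2966 0.006 ] [0.5572 0.2963 0.007 ]
```

View pics/w0.png

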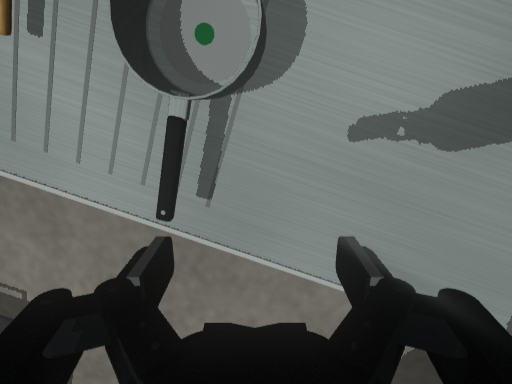

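The picture shows the pan with its green mark at (204,33) and the black handle from (178,118) to (165,218). The last joint went to its limit, so I take the other half-turn.

```bash
python3 - <<'E'
from h import *
z=np.load("w0.npz"); p,d,K,T=[z[k] for k in"pdKT"]; X=cloud(d,K,T)
V=p.max(2); m=(V<60)&(X[...,2]>.055)&(X[...,2]<.085)&(X[...,0]<.49)&(X[...,1]>.2)
nn,l,st,ce=cv2.connectedComponentsWithStats(m.astype(np.uint8)); i=1+st[1:,4].argmax(); c=X[l==i]
print(st[i],c.mean(0).round(4),c.min(0).round(4),c.max(0).round(4))
w=np.argwhere(l==i)[:,::-1].astype(np.float32); (u,v),wh,a=cv2.minAreaRect(w); print(u,v,wh,a,onz(u,v,K,T,.068).round(4))
f=cv2.fitLine(c[:,:2].astype(np.float32),cv2.DIST_HUBER,0,.01,.01).ravel(); print(f, np.degrees(np.arctan(f[1]/f[0])))
print(bot.get_obs()["qpos"].round(3))
go(.402,.281,.2,.1)
E
```

```text
[ 156  100   35  121 1952] [0.4055 0.2799 0.0674] [0.3352 0.2662 0.0559] [0.4835 0.2964 0.0712]
171.37522888183594 159.22352600097656 (20.70310401916504, 122.69061279296875) 8.61564826965332 [0.4142 0.2812 0.068 ]
[0.99556005 0.09412881 0.40766048 0.2794835 ] 5.401179
[ 0.305  0.032 -0.145  1.404  0.099  3.138]
shift [-0.0067 -0.3817  0.2049] turn [-0.0624  0.0134  0.1322] pos [0.4409 0.1674 0.2498] rot [-3.042  0.011  0.308] t 2.15
```

```bash
python3 -m crank '0 -0.3 0 0 0 -0.9 1;0 -0.3 0 0 0 -0.9 1;0 -0.3 0 0 0 -0.9 1;0 -0.3 0 0 0 -0.9 1;0 -0.3 0 0 0 -0.9 1;0 -0.3 0 0 0 -0.9 1;0 -0.3 0 0 0 -0.9 1;0 -0.3 0 0 0 -0.9 1;0 -0.3 0 0 0 -0.9 1;0 -0.3 0 0 0 -0.9 1;0 -0.3 0 0 0 -0.9 1'
python3 - <<'E'
from h import *
go(.408,.2805,.2,3.243)
E
```

```text
time: 3.25
ee_pos: [0.413, 0.2561, 0.2589]
tcp_rot: [-3.115, -0.098, 1.726]
contact_force: [0.7, 0.1, -0.2]
opening: 1.0
grip_force: 0.0
shift [0.0633 0.0013 0.2035] turn [ 0.0342 -0.0627 -0.9642] pos [0.413  0.2561 0.2589] rot [-3.115 -0.098  1.726] t 3.25
```

```bash
python3 -m crank '0.063 0.001 0.203 0.034 -0.063 -0.964 1;0.063 0.001 0.203 0.034 -0.063 -0.964 1;0.063 0.001 0.203 0.034 -0.063 -0.964 1;0.063 0.001 0.203 0.034 -0.063 -0.964 1;0.063 0.001 0.203 0.034 -0.063 -0.964 1;0.063 0.001 0.203 0.034 -0.063 -0.964 1;0.063 0.001 0.203 0.034 -0.063 -0.964 1;0.063 0.001 0.203 0.034 -0.063 -0.964 1;0.063 0.001 0.203 0.034 -0.063 -0.964 1;0.063 0.001 0.203 0.034 -0.063 -0.964 1;0.063 0.001 0.203 0.034 -0.063 -0.964 1;0.063 0.001 0.203 0.034 -0.063 -0.964 1'
python3 - <<'E'
from h import *
p,d,K,T=cap("wrist"); X=cloud(d,K,T)
m=(p.max(2)<60)&(X[...,2]>.055)&(X[...,2]<.085)&(X[...,0]<.49)&(X[...,1]>.24)&(X[...,1]<.32)
nn,l,st,ce=cv2.connectedComponentsWithStats(m.astype(np.uint8)); i=1+st[1:,4].argmax(); c=X[l==i]
f=cv2.fitLine(c[:,:2].astype(np.float32),cv2.DIST_HUBER,0,.01,.01).ravel(); print(st[i],c.min(0),c.max(0),f, np.degrees(np.arctan(f[1]/f[0])))
print(bot.get_obs()["qpos"].round(3))
go(.408,.2805,.06,3.24)
E
```

```text
time: 4.45
ee_pos: [0.408, 0.2803, 0.2003]
tcp_rot: [3.141, 0.0, -3.046]
contact_force: [0.1, -0.1, 0.3]
opening: 1.0
grip_force: 0.0
[ 247  103   23  131 2628] [0.33354067 0.26715613 0.05633479] [0.46225858 0.29784767 0.07124543] [0.9959595  0.08980304 0.39383864 0.2815213 ] 5.152276
[ 0.602  0.074 -0.206  1.29  -0.     0.506]
shift [0.0005 0.0007 0.4677] turn [ 0.0001  0.0003 -0.0018] pos [0.4081 0.2803 0.2003] rot [ 3.141  0.    -3.046] t 4.5
```

```bash
python3 -m crank '0 0 0.15 0 0 0 1;0 0 0.3 0 0 0 1;0 0 0.4 0 0 0 1;0 0 0.467 0 0 0 1;0 0 0.467 0 0 0 1;0 0 0.467 0 0 0 -1;0 0 0.467 0 0 0 -1;0 0 0.467 0 0 0 -1;0 0 0.467 0 0 0 -1;0 0 0.467 0 0 0 -1;0 0 0.467 0 0 0 -1;0 0 0.467 0 0 0 -1' 50
python3 - <<'E'
from h import *
p,d,K,T=cap("wrist"); save("w1",p)
p,d,K,T=cap("top"); X=cloud(d,K,T)
hsv=cv2.cvtColor(p,cv2.COLOR_RGB2HSV); H,S,V=[hsv[...,i].astype(int) for i in range(3)]
g=(H>60)&(H<90)&(S>80)&(X[...,2]>-.01)&(X[...,2]<.03)&(X[...,0]<.65)
w=np.argwhere(g)[:,::-1]; print(len(w),onz(*w.mean(0),K,T,.006).round(4))
print(bot.get_obs())
E
```

```text
time: 5.7
ee_pos: [0.4087, 0.2809, 0.0612]
tcp_rot: [3.14, 0.002, -3.043]
contact_force: [-1.2, 1.1, 5.5]
opening: 0.224
grip_force: 51.6
24 [0.5557 0.2977 0.006 ]
{'time': 5.8, 'qpos': array([ 6.01913306e-01,  1.41325886e-01, -4.45180179e-01,  9.81955128e-01,
        5.26434858e-04,  5.03066651e-01]), 'qd': array([ 0.00034209,  0.00182702,  0.00070856,  0.0004777 ,  0.00187726,
       -0.00024289]), 'tau': array([ -1.28175505, -38.70198011,  30.15981317,  -0.16470462,
        -0.60163407,   0.19546794]), 'ee_pos': array([0.4086304 , 0.28088516, 0.06115837]), 'tcp_rot': array([ 3.14000564e+00,  1.79202780e-03, -3.04274681e+00]), 'contact_force': array([-1.58062508,  2.01813168,  5.38862664]), 'ft_torque': array([0.29640906, 0.25060253, 0.25377524]), 'grip_force': 51.59932494163513, 'opening': 0.2253179302478786}
```

```bash
python3 - <<'E'
from h import *
for n in("top","scene"):
    z=np.load(n+"0.npz"); p,d,K,T=[z[k] for k in"pdKT"]; X=cloud(d,K,T)
    t=(X[...,2]>.205)&(X[...,2]<.345)&(X[...,0]>.66)&(X[...,0]<.76)&(abs(X[...,1]-.07)<.05)
    w=np.argwhere(t)
    print(n)
    for v in range(w[:,0].min(),w[:,0].max()+1):
        us=w[w[:,0]==v][:,1]
        if len(us): print(v,us.min(),us.max(),X[v,us].mean(0).round(3),onz((us.min()+us.max())/2,v,K,T,.215).round(4))
E
```

```text
top
118 238 244 [0.758 0.06  0.341] [0.7984 0.063  0.215 ]
119 238 244 [0.755 0.057 0.341] [0.7949 0.0629 0.215 ]
120 238 244 [0.752 0.057 0.341] [0.7914 0.0629 0.215 ]
121 238 243 [0.749 0.059 0.34 ] [0.7879 0.0645 0.215 ]
122 237 243 [0.747 0.06  0.339] [0.7844 0.0661 0.215 ]
123 237 243 [0.744 0.059 0.337] [0.781 0.066 0.215]
124 237 243 [0.741 0.06  0.335] [0.7775 0.066  0.215 ]
125 237 242 [0.739 0.062 0.333] [0.774  0.0676 0.215 ]
126 237 242 [0.736 0.062 0.333] [0.7705 0.0675 0.215 ]
127 236 242 [0.733 0.064 0.33 ] [0.767  0.0692 0.215 ]
128 236 242 [0.731 0.064 0.328] [0.7636 0.0691 0.215 ]
129 236 242 [0.729 0.064 0.324] [0.7601 0.069  0.215 ]
130 236 241 [0.726 0.065 0.323] [0.7566 0.0707 0.215 ]
131 236 241 [0.724 0.065 0.319] [0.7532 0.0706 0.215 ]
132 235 241 [0.722 0.067 0.315] [0.7497 0.0722 0.215 ]
133 235 241 [0.719 0.067 0.314] [0.7463 0.0721 0.215 ]
134 235 241 [0.717 0.067 0.312] [0.7428 0.0721 0.215 ]
135 235 241 [0.715 0.067 0.306] [0.7394 0.072  0.215 ]
136 235 240 [0.712 0.069 0.304] [0.7359 0.0736 0.215 ]
137 235 240 [0.711 0.069 0.298] [0.7325 0.0736 0.215 ]
[... 1283 characters left out ...]
 [0.722 0.072 0.263] [0.6746 0.0779 0.215 ]
173 271 275 [0.722 0.071 0.259] [0.6786 0.0759 0.215 ]
174 271 275 [0.723 0.071 0.256] [0.6828 0.0755 0.215 ]
175 271 275 [0.722 0.071 0.251] [0.687 0.075 0.215]
176 271 276 [0.719 0.073 0.244] [0.6913 0.076  0.215 ]
177 271 276 [0.721 0.072 0.242] [0.6954 0.0756 0.215 ]
178 270 276 [0.722 0.071 0.238] [0.6994 0.0737 0.215 ]
179 270 276 [0.723 0.071 0.236] [0.7034 0.0732 0.215 ]
180 270 276 [0.723 0.071 0.232] [0.7075 0.0728 0.215 ]
181 270 276 [0.725 0.071 0.229] [0.7115 0.0724 0.215 ]
182 270 275 [0.726 0.069 0.227] [0.7154 0.0705 0.215 ]
183 270 275 [0.725 0.069 0.221] [0.7194 0.07   0.215 ]
184 270 274 [0.724 0.068 0.216] [0.7233 0.0681 0.215 ]
```

```bash
python3 - <<'E'
import cv2
a=cv2.imread("pics/scene0.png")[150:220,235:305];b=cv2.imread("pics/top0.png")[110:180,215:285]
cv2.imwrite("pics/sp.png",cv2.resize(cv2.hconcat([a,b]),None,fx=5.7,fy=5.7,interpolation=cv2.INTER_NEAREST))
E
```

```text
(no output)
```

View pics/sp.png

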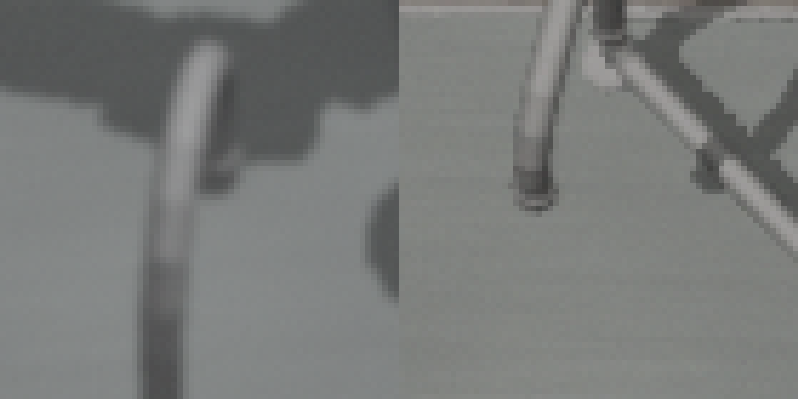

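```bash
python3 - <<'E'
from h import *
y=-3.0425+.0035; 
c,s=np.cos(-3.0455),np.sin(-3.0455)
for dx,dy in [(0,-10),(5,-30),(10,-55),(20,-80),(35,-108),(55,-136),(80,-163),(105,-188),(130,-208),(148,-220),(156.5,-226)]:
    print((np.array([c*dx+s*dy, s*dx-c*dy])/300).round(3))
E
```

```text
[ 0.003 -0.033]
[-0.007 -0.101]
[-0.016 -0.186]
[-0.041 -0.272]
[-0.082 -0.37 ]
[-0.139 -0.469]
[-0.213 -0.566]
[-0.288 -0.657]
[-0.365 -0.732]
[-0.421 -0.777]
[-0.447 -0.8  ]
```

```bash
python3 -m crank '0.003 -0.033 0 0 0 0 -1;-0.007 -0.101 0 0 0 0 -1;-0.016 -0.186 0 0 0 0 -1;-0.041 -0.272 0 0 0 0 -1;-0.082 -0.37 0 0 0 0 -1;-0.139 -0.469 0 0 0 0 -1;-0.213 -0.566 0 0 0 0 -1;-0.288 -0.657 0 0 0 0 -1;-0.365 -0.732 0 0 0 0 -1;-0.421 -0.777 0 0 0 0 -1;-0.447 -0.8 0 0 0 0 -1;-0.447 -0.8 0 0 0 0 -1'
python3 - <<'E'
from h import *
o=bot.get_obs(); print(o["ee_pos"],o["tcp_rot"],o["contact_force"],o["grip_force"])
p,d,K,T=cap("top"); save("top1",p); X=cloud(d,K,T)
hsv=cv2.cvtColor(p,cv2.COLOR_RGB2HSV); H,S,V=[hsv[...,i].astype(int) for i in range(3)]
g=(H>60)&(H<90)&(S>80)&(X[...,0]>.6)&(X[...,0]<.8)&(abs(X[...,1]-.07)<.1)
w=np.argwhere(g)[:,::-1]; print(len(w),w.mean(0),onz(*w.mean(0),K,T,.006).round(4)) if len(w) else 0
p,d,K,T=cap("scene"); save("scene1",p)
E
```

```text
time: 7.0
ee_pos: [0.5663, 0.0542, 0.0611]
tcp_rot: [3.14, 0.001, -3.044]
contact_force: [-0.9, 1.0, 6.2]
opening: 0.222
grip_force: 51.6
[0.56634247 0.05423954 0.06108961] [ 3.14046209e+00  1.47666151e-03 -3.04381238e+00] [-0.87863913  1.03116313  6.1933161 ] 51.58675968647003
18 [240.61111111 154.77777778] [0.716  0.0709 0.006 ]
```

```bash
python3 -m crank '0 0 0 0 0 0 0;0 0 0 0 0 0 0.6;0 0 0 0 0 0 1;0 0 0 0 0 0 1;0 0 -0.1 0 0 0 1;0 0 -0.25 0 0 0 1;0.05 0 -0.4 0 0 0 1;0.1 0 -0.55 0 0 0 1;0.15 0 -0.7 0 0 0 1;0.2 0 -0.85 0 0 0 1;0.25 0 -1 0 0 0 1;0.25 0 -1 0 0 0 1'
python3 - <<'E'
from h import *
p,d,K,T=cap("wrist"); save("w2",p); np.savez("w2",p=p,d=d,K=K,T=T); X=cloud(d,K,T)
hsv=cv2.cvtColor(p,cv2.COLOR_RGB2HSV); H,S,V=[hsv[...,i].astype(int) for i in range(3)]
g=(H>50)&(H<95)&(S>80)&(X[...,2]<.04)
nn,l,st,ce=cv2.connectedComponentsWithStats(g.astype(np.uint8))
for i in range(1,nn):
    if st[i,4]>20: print("green",st[i],ce[i],onz(*ce[i],K,T,.006).round(4),np.median(X[l==i],0).round(4))
t=(X[...,2]>.19)&(X[...,2]<.345)&(X[...,0]>.66)&(X[...,0]<.78)&(abs(X[...,1]-.07)<.06); w=np.argwhere(t)
for v in np.unique(w[:,0]):
    us=w[w[:,0]==v][:,1]; print(v,us.min(),us.max(),X[v,us].mean(0).round(4),onz((us.min()+us.max())/2,v,K,T,.215).round(4),np.ptp(X[v,us],0)[1].round(3))
E
```

```text
time: 8.3
ee_pos: [0.4901, 0.0471, 0.3672]
tcp_rot: [-3.142, 0.011, -3.043]
contact_force: [1.3, -0.1, 0.7]
opening: 1.001
grip_force: 0.0
green [249 253  12  11  94] [254.79787234 257.87234043] [0.7149 0.0694 0.006 ] [0.7141 0.0691 0.007 ]
```

View pics/w2.png

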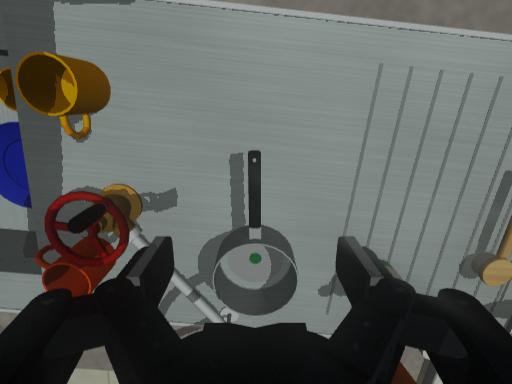

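```bash
python3 - <<'E'
from h import *
go(.585,.02,.345,1.68)
z=np.load("w2.npz"); p,d,K,T=[z[k] for k in"pdKT"]; X=cloud(d,K,T)
hsv=cv2.cvtColor(p,cv2.COLOR_RGB2HSV); H,S,V=[hsv[...,i].astype(int) for i in range(3)]
m=((H<5)|(H>174))&(S>150)&(X[...,2]>.1)&(X[...,2]<.13)
nn,l,st,ce=cv2.connectedComponentsWithStats(m.astype(np.uint8)); i=1+st[1:,4].argmax()
c=X[l==i]; print(st[i],c.mean(0),c.min(0),c.max(0))
(u,v),ax,_=cv2.fitEllipse(cv2.convexHull(np.argwhere(l==i)[:,::-1].astype(np.float32))); print(u,v,ax,onz(u,v,K,T,.116))
b=(V<60)&(X[...,2]>.12)&(X[...,2]<.2)&(X[...,1]<-.08)&(X[...,0]<.7); c=X[b]; print(b.sum(),np.median(c,0),c.min(0),c.max(0)); t=c[c[:,2]>.178]; print(len(t),t.mean(0))
E
```

```text
shift [-0.3033 -0.121   0.0654] turn [0.0036 0.0037 0.9931] pos [0.4907 0.0472 0.364 ] rot [-3.142  0.007 -3.043] t 8.35
[  45  191   83   76 2273] [ 0.6271187  -0.19259261  0.11606718] [ 0.56441824 -0.25091974  0.10237753] [ 0.68622266 -0.13116099  0.12109877]
85.92406463623047 228.8833770751953 (71.07009887695312, 86.50492095947266) [ 0.62228794 -0.1914112   0.116     ]
642 [ 0.57942115 -0.15935696  0.1666642 ] [ 0.57333234 -0.19265421  0.12000163] [ 0.62970635 -0.15387276  0.1859352 ]
200 [ 0.58268908 -0.16307776  0.18285476]
```

```bash
python3 -m crank '-0.303 -0.121 0.065 0 0 0.993 1;-0.303 -0.121 0.065 0 0 0.993 1;-0.303 -0.121 0.065 0 0 0.993 1;-0.303 -0.121 0.065 0 0 0.993 1;-0.303 -0.121 0.065 0 0 0.993 1;-0.303 -0.121 0.065 0 0 0.993 1;-0.303 -0.121 0.065 0 0 0.993 1;-0.303 -0.121 0.065 0 0 0.993 1;-0.303 -0.121 0.065 0 0 0.993 1;-0.303 -0.121 0.065 0 0 0.993 1;-0.303 -0.121 0.065 0 0 0.993 1;-0.303 -0.121 0.065 0 0 0.993 1'
python3 - <<'E'
from h import *
p,d,K,T=cap("wrist"); save("w3",p); np.savez("w3",p=p,d=d,K=K,T=T); X=cloud(d,K,T)
hsv=cv2.cvtColor(p,cv2.COLOR_RGB2HSV); H,S,V=[hsv[...,i].astype(int) for i in range(3)]
g=(H>50)&(H<95)&(S>80)&(X[...,2]<.04)
nn,l,st,ce=cv2.connectedComponentsWithStats(g.astype(np.uint8))
for i in range(1,nn):
    if st[i,4]>20: print("green",st[i],ce[i],onz(*ce[i],K,T,.006).round(4),np.median(X[l==i],0).round(4))
t=(X[...,2]>.19)&(X[...,2]<.345)&(X[...,0]>.66)&(X[...,0]<.78)&(abs(X[...,1]-.07)<.06); w=np.argwhere(t)
print(T[:3,3])
if len(w):
  print(w.min(0),w.max(0)); c=X[t]
  for a in np.arange(.2,.34,.01):
    s=c[abs(c[:,2]-a)<.005]
    if len(s): print(a.round(3),len(s),s.min(0).round(4),s.max(0).round(4))
E
```

```text
time: 9.55
ee_pos: [0.5845, 0.02, 0.339]
tcp_rot: [-3.14, -0.0, 1.68]
contact_force: [-0.8, 0.0, -1.6]
opening: 0.999
grip_force: 0.0
green [332 120  15  15 177] [339.15819209 126.84180791] [0.7152 0.0698 0.006 ] [0.7147 0.07   0.0071]
[0.57626986 0.09391856 0.46373187]
[136 391] [205 511]
0.22 122 [0.6995 0.0571 0.2162] [0.7135 0.0803 0.225 ]
0.23 180 [0.6995 0.057  0.2251] [0.7146 0.0802 0.235 ]
0.24 315 [0.6995 0.056  0.235 ] [0.719  0.0803 0.245 ]
0.25 185 [0.7015 0.059  0.245 ] [0.7134 0.0781 0.2549]
0.26 224 [0.7017 0.0589 0.255 ] [0.7128 0.0781 0.265 ]
0.27 305 [0.7015 0.0584 0.265 ] [0.7141 0.0781 0.275 ]
0.28 372 [0.7033 0.0581 0.275 ] [0.7167 0.0777 0.285 ]
0.29 480 [0.7046 0.0571 0.285 ] [0.7182 0.0772 0.295 ]
0.3 694 [0.7072 0.0559 0.295 ] [0.7237 0.0763 0.3049]
0.31 785 [0.7113 0.0538 0.305 ] [0.7274 0.0752 0.315 ]
0.32 232 [0.7161 0.0545 0.315 ] [0.7253 0.0709 0.3199]
```

View pics/w3.png

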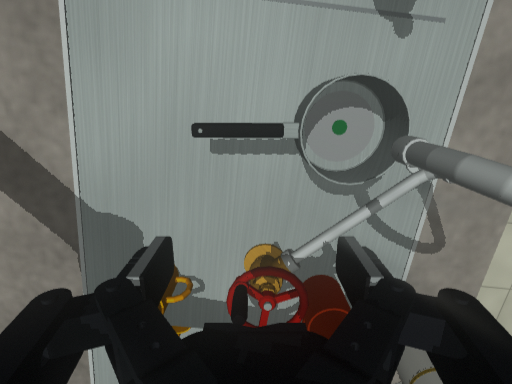

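```bash
python3 - <<'E'
from h import *
from scipy.optimize import least_squares
z=np.load("w3.npz"); p,d,K,T=[z[k] for k in"pdKT"]; X=cloud(d,K,T)
c=X[(X[...,2]>.217)&(X[...,2]<.242)&(X[...,0]>.66)&(X[...,0]<.73)&(abs(X[...,1]-.07)<.03)]
for lo,hi,r in((.217,.226,.0125),(.226,.235,.0125),(.255,.275,None)):
    c=X[(X[...,2]>lo)&(X[...,2]<hi)&(X[...,0]>.66)&(X[...,0]<.73)&(abs(X[...,1]-.07)<.03)]
    f=(lambda q:np.hypot(*(c[:,:2]-q[:2]).T)-(r or q[2]))
    s=least_squares(f,[.71,.07,.011],loss="soft_l1",f_scale=.001); print(s.x,abs(s.fun).mean())
# pixel silhouette of collar
t=(X[...,2]>.217)&(X[...,2]<.242)&(X[...,0]>.66)&(X[...,0]<.73)&(abs(X[...,1]-.07)<.03); w=np.argwhere(t); print(w.min(0),w.max(0))
# pan rim centre from wrist & top: points at z~.08
r=X[(X[...,2]>.076)&(X[...,2]<.084)&(np.hypot(X[...,0]-.714,X[...,1]-.07)<.09)]
s=least_squares(lambda q:np.hypot(*(r[:,:2]-q[:2]).T)-q[2],[.71,.07,.075],loss="soft_l1",f_scale=.002);print("rim",s.x,len(r))
# wheel + handle in w3
hsv=cv2.cvtColor(p,cv2.COLOR_RGB2HSV); H,S,V=[hsv[...,i].astype(int) for i in range(3)]
m=((H<5)|(H>174))&(S>150)&(X[...,2]>.1)&(X[...,2]<.13)&(X[...,0]<.7)
q=X[m]; o=q[np.hypot(q[:,0]-.625,q[:,1]+.191)>.05]
s=least_squares(lambda a:np.hypot(*(o[:,:2]-a[:2]).T)-.058,[.625,-.19],loss="soft_l1",f_scale=.003);print("hub",s.x,abs(s.fun).mean())
b=(V<60)&(X[...,2]>.13)&(X[...,2]<.2)&(np.hypot(X[...,0]-.625,X[...,1]+.19)<.08); t=X[b]; t=t[t[:,2]>.178]; print("handle",b.sum(),t.mean(0) if len(t) else 0)
E
```

```text
[0.71268436 0.0680683  0.011     ] 0.00022935350383534235
[0.71269198 0.06803265 0.011     ] 0.0002675957725710035
[0.7124934  0.06809904 0.00983741] 0.0004088135427245119
[136 391] [167 428]
rim [0.71427776 0.06936306 0.07289078] 912
hub [ 0.62432134 -0.1925798 ] 0.0028870483413219916
handle 533 [ 0.58415125 -0.16182246  0.1824605 ]
```

The picture shows the green mark at (339,127), the spout collar at (400,150) and the wheel centred near (266,300) with its handle at (240,308). Mark and mouth agree within about 3 mm, so the pan is placed. I go on to the wheel.

```bash
python3 - <<'E'
from h import *
go(.5835,-.1623,.235)
E
```

```text
shift [-0.6035 -0.0699  0.3476] turn [-0.0011 -0.0001  0.    ] pos [0.5845 0.02   0.3393] rot [-3.14  -0.     1.682] t 9.6
```

```bash
python3 -m crank '-0.1 -0.01 0 0 0 0 1;-0.25 -0.03 0 0 0 0 1;-0.4 -0.05 0.05 0 0 0 1;-0.52 -0.06 0.15 0 0 0 1;-0.6 -0.07 0.25 0 0 0 1;-0.603 -0.07 0.33 0 0 0 1;-0.603 -0.07 0.35 0 0 0 1;-0.603 -0.07 0.35 0 0 0 1;-0.603 -0.07 0.35 0 0 0 1'
python3 - <<'E'
from h import *
p,d,K,T=cap("wrist"); save("w4",p); X=cloud(d,K,T)
hsv=cv2.cvtColor(p,cv2.COLOR_RGB2HSV); H,S,V=[hsv[...,i].astype(int) for i in range(3)]
b=(V<60)&(X[...,2]>.13)&(X[...,2]<.2)&(np.hypot(X[...,0]-.625,X[...,1]+.19)<.08); t=X[b]; t=t[t[:,2]>.18]; print("handle",b.sum(),t.mean(0),t.min(0),t.max(0))
m=((H<5)|(H>174))&(S>150)&(X[...,2]>.1)&(X[...,2]<.13)&(X[...,0]<.7); q=X[m]; print(q.min(0),q.max(0))
go(.5835,-.1623,.159)
E
```

```text
time: 10.5
ee_pos: [0.584, -0.1617, 0.237]
tcp_rot: [3.14, 0.0, 1.682]
contact_force: [0.2, -0.2, -0.1]
opening: 0.996
grip_force: 0.0
handle 1000 [ 0.58397443 -0.16361095  0.18356784] [ 0.57515015 -0.17301699  0.18001077] [ 0.59300508 -0.15587853  0.18612374]
[ 0.56488378 -0.25050974  0.10315696] [ 0.68677071 -0.13097392  0.12134323]
shift [-0.0017 -0.0032  0.2614] turn [0.0018 0.0005 0.    ] pos [ 0.5842 -0.1617  0.2374] rot [3.139e+00 1.000e-03 1.682e+00] t 10.55
```

View pics/w4.png

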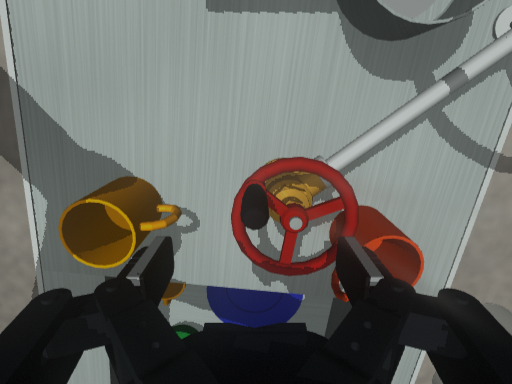

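```bash
python3 -m crank '-0.004 0 0.1 0 0 0 1;-0.004 0 0.2 0 0 0 1;-0.004 0 0.26 0 0 0 1;-0.004 0 0.26 0 0 0 1;-0.004 0 0.26 0 0 0 -1;-0.004 0 0.26 0 0 0 -1;-0.004 0 0.26 0 0 0 -1;-0.004 0 0.26 0 0 0 -1;-0.004 0 0.26 0 0 0 -1;-0.004 0 0.26 0 0 0 -1;-0.004 0 0.26 0 0 0 -1' 60
python3 - <<'E'
from h import *
o=bot.get_obs();print(o)
c=np.array([.625,-.191]); p=o["ee_pos"][:2]-c; print(np.hypot(*p),np.degrees(np.arctan2(p[1],p[0])))
E
```

```text
time: 11.65
ee_pos: [0.5842, -0.1634, 0.1588]
tcp_rot: [3.139, 0.001, 1.68]
contact_force: [-0.2, 0.5, 5.2]
opening: 0.232
grip_force: 58.7
{'time': 11.65, 'qpos': array([-2.72967130e-01,  2.91054092e-01, -3.42156514e-02,  1.24313609e+00,
        4.14385981e-04,  1.18844700e+00]), 'qd': array([ 0.00048156, -0.0016656 ,  0.00012749,  0.00059409,  0.00155593,
        0.0022175 ]), 'tau': array([-2.58954540e-01, -5.04431713e+01,  3.24607658e+01, -9.40081640e-02,
       -9.19640763e-02,  3.05552370e-03]), 'ee_pos': array([ 0.58416382, -0.16342057,  0.15883792]), 'tcp_rot': array([3.13922017e+00, 5.07432783e-04, 1.68017841e+00]), 'contact_force': array([-0.23272293,  0.54160213,  5.22061953]), 'ft_torque': array([ 0.01424241,  0.06518532, -0.00010408]), 'grip_force': 58.6525813350454, 'opening': 0.23188933329909692}
0.04927695446076066 145.96618253643723
```

```bash
cat >> h.py <<'E'
from math import radians as rd
def arc(c,r,a0,angs,z=None,yaw=1.681):
    "rows (tool shift) from circle angle a0 (deg) to angs"
    P=lambda a:np.array([c[0]+r*np.cos(rd(a)),c[1]+r*np.sin(rd(a))])
    C,S=np.cos(yaw),np.sin(yaw)
    for a in angs:
        d=(P(a)-P(a0))/.3; print(a,"%.3f %.3f"%(C*d[0]+S*d[1],S*d[0]-C*d[1]))
def st(c=(.625,-.191)):
    o=bot.get_obs(); p=o["ee_pos"][:2]-np.array(c); f=o["contact_force"]; a=np.arctan2(p[1],p[0])
    ft=-f[0]*np.sin(a)+f[1]*np.cos(a)
    print("t %.2f pos %s r %.4f ang %.2f f %s ftan %.1f grip %.0f"%(o["time"],o["ee_pos"].round(4),np.hypot(*p),np.degrees(a),f.round(1),ft,o["grip_force"])); return ft
E
cat > chk.py <<'E'
import sys
from h import *
sys.exit(1 if abs(st())>12 else 0)
E
python3 - <<'E'
from h import *
arc((.625,-.191),.0497,146,range(136,60,-10))
E
```

```text
136 0.020 0.021
126 0.037 0.044
116 0.049 0.071
106 0.056 0.098
96 0.058 0.127
86 0.056 0.156
76 0.048 0.184
66 0.036 0.210
```

```bash
python3 -m crank '0.02 0.021 0 0 0 0 -1;0.037 0.044 0 0 0 0 -1;0.049 0.071 0 0 0 0 -1' ; python3 chk.py && python3 -m crank '0.019 0.054 0 0 0 0 -1' >/dev/null; python3 chk.py
```

```text
time: 11.95
ee_pos: [0.6028, -0.1464, 0.1588]
tcp_rot: [3.141, 0.0, 1.68]
contact_force: [-3.3, -1.3, 6.9]
opening: 0.229
grip_force: 59.2
t 11.95 pos [ 0.6028 -0.1464  0.1588] r 0.0498 ang 116.44 f [-3.3 -1.3  6.9] ftan 3.5 grip 59
t 12.05 pos [ 0.6181 -0.1407  0.1589] r 0.0507 ang 97.85 f [ -0.7 -17.3   3.4] ftan 3.0 grip 59
```

```bash
python3 -m crank '-0.012 0.029 0 0 0 0 -1;-0.02 0.059 0 0 0 0 -1;-0.032 0.085 0 0 0 0 -1;-0.032 0.085 0 0 0 0 -1' >/dev/null; python3 chk.py
python3 - <<'E'
from h import *
for a in range(66,-200,-10): 
    arc((.625,-.191),.0497,a,[a-5,a-10])
E
```

```text
t 12.45 pos [ 0.6469 -0.1451  0.1589] r 0.0508 ang 64.46 f [2.7 2.2 3.9] ftan -1.4 grip 59
61 -0.008 0.012
56 -0.017 0.024
51 -0.010 0.011
46 -0.021 0.020
41 -0.012 0.009
36 -0.024 0.016
31 -0.013 0.007
26 -0.026 0.012
21 -0.014 0.004
16 -0.028 0.007
11 -0.014 0.002
6 -0.029 0.002
1 -0.014 -0.001
-4 -0.029 -0.003
-9 -0.014 -0.003
-14 -0.028 -0.008
-19 -0.013 -0.006
-24 -0.026 -0.012
-29 -0.012 -0.008
-34 -0.024 -0.017
-39 -0.011 -0.010
-44 -0.020 -0.021
-49 -0.009 -0.012
-54 -0.016 -0.024
-59 -0.007 -0.013
-64 -0.012 -0.026
-69 -0.004 -0.014
-74 -0.007 -0.028
-79 -0.002 -0.014
-84 -0.002 -0.029
-89 0.001 -0.014
-94 0.003 -0.029
-99 0.003 -0.014
-104 0.008 -0.028
-109 0.006 -0.013
-114 0.012 -0.026
-119 0.008 -0.012
-124 0.017 -0.024
-129 0.010 -0.011
-134 0.021 -0.020
-139 0.012 -0.009
-144 0.024 -0.016
-149 0.013 -0.007
-154 0.026 -0.012
-159 0.014 -0.004
-164 0.028 -0.007
-169 0.014 -0.002
-174 0.029 -0.002
-179 0.014 0.001
-184 0.029 0.003
-189 0.014 0.003
-194 0.028 0.008
-199 0.013 0.006
-204 0.026 0.012
```

```bash
exec 3>&1; (python3 -m crank '-0.008 0.012 0 0 0 0 -1;-0.017 0.024 0 0 0 0 -1' && python3 chk.py >&3 && python3 -m crank '-0.01 0.011 0 0 0 0 -1;-0.021 0.02 0 0 0 0 -1' && python3 chk.py >&3 && python3 -m crank '-0.012 0.009 0 0 0 0 -1;-0.024 0.016 0 0 0 0 -1' && python3 chk.py >&3 && python3 -m crank '-0.013 0.007 0 0 0 0 -1;-0.026 0.012 0 0 0 0 -1' && python3 chk.py >&3 && python3 -m crank '-0.014 0.004 0 0 0 0 -1;-0.028 0.007 0 0 0 0 -1' && python3 chk.py >&3 && python3 -m crank '-0.014 0.002 0 0 0 0 -1;-0.029 0.002 0 0 0 0 -1' && python3 chk.py >&3 && python3 -m crank '-0.014 -0.001 0 0 0 0 -1;-0.029 -0.003 0 0 0 0 -1' && python3 chk.py >&3) >/dev/null
```

```text
t 12.65 pos [ 0.6534 -0.1487  0.1589] r 0.0509 ang 56.14 f [-0.5  5.1  6.1] ftan 3.3 grip 60
t 12.85 pos [ 0.6604 -0.1543  0.1588] r 0.0510 ang 46.06 f [1.  5.8 6.3] ftan 3.3 grip 59
t 13.05 pos [ 0.6663 -0.1609  0.1589] r 0.0511 ang 36.06 f [1.9 5.  5. ] ftan 2.9 grip 59
t 13.25 pos [ 0.6709 -0.1684  0.1589] r 0.0511 ang 26.18 f [3.6 5.5 4.7] ftan 3.3 grip 59
t 13.45 pos [ 0.6741 -0.1767  0.1589] r 0.0511 ang 16.23 f [4.4 4.5 5.1] ftan 3.1 grip 59
t 13.65 pos [ 0.6758 -0.1855  0.1589] r 0.0511 ang 6.14 f [4.1 4.2 4.3] ftan 3.8 grip 59
t 13.85 pos [ 0.6759 -0.1945  0.1589] r 0.0510 ang -3.93 f [4.4 1.8 3.9] ftan 2.1 grip 59
```

```bash
exec 3>&1; (python3 -m crank '-0.014 -0.003 0 0 0 0 -1;-0.028 -0.008 0 0 0 0 -1' && python3 chk.py >&3 && python3 -m crank '-0.013 -0.006 0 0 0 0 -1;-0.026 -0.012 0 0 0 0 -1' && python3 chk.py >&3 && python3 -m crank '-0.012 -0.008 0 0 0 0 -1;-0.024 -0.017 0 0 0 0 -1' && python3 chk.py >&3 && python3 -m crank '-0.011 -0.01 0 0 0 0 -1;-0.02 -0.021 0 0 0 0 -1' && python3 chk.py >&3 && python3 -m crank '-0.009 -0.012 0 0 0 0 -1;-0.016 -0.024 0 0 0 0 -1' && python3 chk.py >&3 && python3 -m crank '-0.007 -0.013 0 0 0 0 -1;-0.012 -0.026 0 0 0 0 -1' && python3 chk.py >&3 && python3 -m crank '-0.004 -0.014 0 0 0 0 -1;-0.007 -0.028 0 0 0 0 -1' && python3 chk.py >&3 && python3 -m crank '-0.002 -0.014 0 0 0 0 -1;-0.002 -0.029 0 0 0 0 -1' && python3 chk.py >&3 && python3 -m crank '0.001 -0.014 0 0 0 0 -1;0.003 -0.029 0 0 0 0 -1' && python3 chk.py >&3) >/dev/null
```

```text
t 14.05 pos [ 0.6754 -0.1982  0.1589] r 0.0509 ang -8.18 f [10.3 29.2  5. ] ftan 30.3 grip 60
```

```bash
python3 -m crank '0.011 0.004 0 0 0 0 -1;0.011 0.004 0 0 0 0 -1;0.011 0.004 0 0 0 0 -1' >/dev/null; python3 chk.py; python3 -c "
from h import *
p=np.array([[.6028,-.1464],[.6469,-.1451],[.6534,-.1487],[.6604,-.1543],[.6663,-.1609],[.6709,-.1684],[.6741,-.1767],[.6758,-.1855],[.6759,-.1945],[.58416,-.16342]])
from scipy.optimize import least_squares
s=least_squares(lambda q:np.hypot(*(p-q[:2]).T)-q[2],[.625,-.191,.05]);print(s.x,s.fun*1e3)
s=least_squares(lambda q:np.hypot(*(p-q[:2]).T)-.05,[.625,-.191]);print(s.x,s.fun*1e3)
"
```

```text
t 14.35 pos [ 0.6756 -0.1976  0.1589] r 0.0510 ang -7.49 f [6.9 9.5 3.2] ftan 10.3 grip 60
[ 0.62610987 -0.19055182  0.04994859] [-0.02131985  0.03237228  0.01464875 -0.04862275 -0.00385736  0.01998308
  0.00063425 -0.00232386 -0.00217018  0.01065765]
[ 0.6260844  -0.19061214] [-0.03124245  0.04641816  0.02768561 -0.03869777  0.0010552   0.01816586
 -0.00954876 -0.02225913 -0.03291901 -0.02932837]
```

```bash
python3 - <<'E'
from h import *
c=np.array([.6261,-.1906]); C,S=np.cos(1.681),np.sin(1.681)
P=lambda a:c+.05*np.array([np.cos(rd(a)),np.sin(rd(a))])
for s,a0 in((np.array([.6743,-.1998]),-8),(P(172),172),(P(352),352)):
    print(";".join("%.3f %.3f 0 0 0 0 -1"%(C*d[0]+S*d[1],S*d[0]-C*d[1]) for d in [(P(a0+15*k)-s)/.3 for k in range(1,13)]))
E
```

```text
0.050 0.010 0 0 0 0 -1;0.093 0.004 0 0 0 0 -1;0.133 -0.013 0 0 0 0 -1;0.167 -0.040 0 0 0 0 -1;0.193 -0.075 0 0 0 0 -1;0.210 -0.115 0 0 0 0 -1;0.215 -0.158 0 0 0 0 -1;0.209 -0.201 0 0 0 0 -1;0.191 -0.241 0 0 0 0 -1;0.165 -0.276 0 0 0 0 -1;0.130 -0.302 0 0 0 0 -1;0.089 -0.318 0 0 0 0 -1
-0.043 -0.005 0 0 0 0 -1;-0.086 0.001 0 0 0 0 -1;-0.126 0.018 0 0 0 0 -1;-0.160 0.045 0 0 0 0 -1;-0.187 0.080 0 0 0 0 -1;-0.203 0.120 0 0 0 0 -1;-0.208 0.163 0 0 0 0 -1;-0.202 0.207 0 0 0 0 -1;-0.185 0.247 0 0 0 0 -1;-0.158 0.281 0 0 0 0 -1;-0.123 0.307 0 0 0 0 -1;-0.082 0.323 0 0 0 0 -1
0.043 0.005 0 0 0 0 -1;0.086 -0.001 0 0 0 0 -1;0.126 -0.018 0 0 0 0 -1;0.160 -0.045 0 0 0 0 -1;0.187 -0.080 0 0 0 0 -1;0.203 -0.120 0 0 0 0 -1;0.208 -0.163 0 0 0 0 -1;0.202 -0.207 0 0 0 0 -1;0.185 -0.247 0 0 0 0 -1;0.158 -0.281 0 0 0 0 -1;0.123 -0.307 0 0 0 0 -1;0.082 -0.323 0 0 0 0 -1
```

```bash
sed -i 's/c=(.625,-.191)/c=(.6261,-.1906)/' h.py; python3 -m crank '0.05 0.01 0 0 0 0 -1;0.093 0.004 0 0 0 0 -1;0.133 -0.013 0 0 0 0 -1;0.167 -0.04 0 0 0 0 -1;0.193 -0.075 0 0 0 0 -1;0.21 -0.115 0 0 0 0 -1' >/dev/null; python3 chk.py && python3 -m crank '0.005 -0.043 0 0 0 0 -1;-0.001 -0.086 0 0 0 0 -1;-0.019 -0.126 0 0 0 0 -1;-0.045 -0.161 0 0 0 0 -1;-0.08 -0.187 0 0 0 0 -1;-0.121 -0.203 0 0 0 0 -1' >/dev/null; python3 chk.py
```

```text
t 14.95 pos [ 0.633  -0.1409  0.1589] r 0.0502 ang 82.06 f [ 2.7 -4.1  6.6] ftan -3.3 grip 60
t 15.55 pos [ 0.5764 -0.1841  0.1589] r 0.0501 ang 172.56 f [9.5 2.2 3.3] ftan -3.4 grip 60
```

```bash
python3 -m crank '-0.043 -0.003 0 0 0 0 -1;-0.086 0.003 0 0 0 0 -1;-0.126 0.02 0 0 0 0 -1;-0.16 0.047 0 0 0 0 -1;-0.187 0.082 0 0 0 0 -1;-0.203 0.122 0 0 0 0 -1' >/dev/null; python3 chk.py && python3 -m crank '-0.005 0.043 0 0 0 0 -1;0.001 0.087 0 0 0 0 -1;0.018 0.127 0 0 0 0 -1;0.045 0.161 0 0 0 0 -1;0.08 0.187 0 0 0 0 -1;0.121 0.203 0 0 0 0 -1' >/dev/null; python3 chk.py
```

```text
t 16.15 pos [ 0.6183 -0.2401  0.1588] r 0.0501 ang -98.96 f [-2.7  6.8 10.7] ftan -3.7 grip 60
t 16.75 pos [ 0.6755 -0.1992  0.1589] r 0.0501 ang -9.90 f [-1.7 -1.9  9.6] ftan -2.1 grip 60
```

```bash
python3 -m crank '0.043 0.005 0 0 0 0 -1;0.086 -0.001 0 0 0 0 -1;0.126 -0.018 0 0 0 0 -1;0.16 -0.045 0 0 0 0 -1;0.187 -0.08 0 0 0 0 -1;0.203 -0.12 0 0 0 0 -1;0.208 -0.163 0 0 0 0 -1;0.202 -0.207 0 0 0 0 -1;0.185 -0.247 0 0 0 0 -1;0.158 -0.281 0 0 0 0 -1;0.123 -0.307 0 0 0 0 -1;0.082 -0.323 0 0 0 0 -1' >/dev/null; python3 chk.py && python3 -m crank '-0.043 -0.005 0 0 0 0 -1;-0.086 0.001 0 0 0 0 -1;-0.126 0.018 0 0 0 0 -1;-0.16 0.045 0 0 0 0 -1;-0.187 0.08 0 0 0 0 -1;-0.203 0.12 0 0 0 0 -1;-0.208 0.163 0 0 0 0 -1;-0.202 0.207 0 0 0 0 -1;-0.185 0.247 0 0 0 0 -1;-0.158 0.281 0 0 0 0 -1;-0.123 0.307 0 0 0 0 -1;-0.123 0.307 0 0 0 0 -1' >/dev/null; python3 chk.py
```

```text
t 17.95 pos [ 0.5764 -0.184   0.1588] r 0.0501 ang 172.48 f [6.9 2.  5.2] ftan -2.8 grip 60
t 19.15 pos [ 0.6723 -0.2099  0.1588] r 0.0501 ang -22.71 f [0.8 1.9 9.1] ftan 2.0 grip 60
```

```bash
python3 -m crank '0.019 0.009 0 0 0 0 -1;0.041 0.016 0 0 0 0 -1;0.041 0.016 0 0 0 0 -1;0.041 0.016 0 0 0 0 -1' >/dev/null; python3 chk.py
```

```text
t 19.55 pos [ 0.6756 -0.1982  0.1589] r 0.0501 ang -8.76 f [2.1 0.9 7.3] ftan 1.2 grip 60
```

```bash
python3 -m crank '0.003 0 0 0 0 0 -1;0.003 0 0 0 0 0 -1;0.003 0 0 0 0 0 -1' >/dev/null; python3 chk.py
python3 - <<'E'
from h import *
p,d,K,T=cap("top"); save("top2",p)
p,d,K,T=cap("scene"); save("scene2",p)
E
```

```text
t 19.85 pos [ 0.6756 -0.1981  0.1589] r 0.0500 ang -8.60 f [ 1.9 -2.6  7.4] ftan -2.3 grip 60
```

View pics/scene2.png

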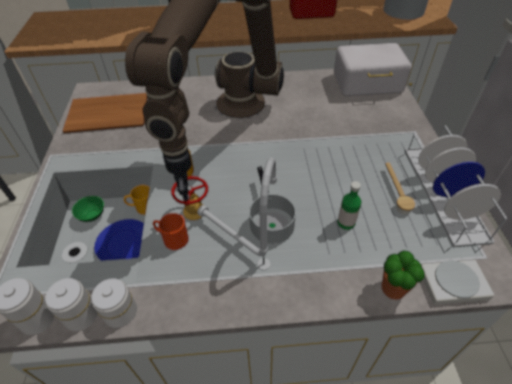

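The scene shows the pan under the spout (mark at about (272,226)), the mugs and bottle undisturbed, and the hand on the wheel's handle. The wheel is under 1° short, so one last nudge.

```bash
python3 -m crank '0.003 0 0 0 0 0 -1;0.003 0 0 0 0 0 -1;0.003 0 0 0 0 0 -1' >/dev/null; python3 chk.py; python3 -c "
from h import *
print(bot.close_job())"
```

```text
t 20.25 pos [ 0.6756 -0.1975  0.1589] r 0.0500 ang -7.89 f [ 2.8 -2.1  7.2] ftan -1.7 grip 60
the job is handed in; nothing more can be done
None
```

The job is handed in at 20 s: the pan's green mark measured about 3 mm off the spout's mouth and was left there; the valve was closed to its stop, then opened two full turns (within about 0.2° by my measurement), with the handle still gripped.

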